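Inspect all four sides of a lamp base at the bench magnifier

ROBOT

A 6-joint arm with a two-finger parallel gripper is mounted at the origin on the work surface. World frame = base frame: x ahead of the robot, y to its left, z up, the work surface at z = 0. Lengths are in m, angles in degrees, forces in N, time in s.
With the tool pointing down it reaches from about 0.25 to 0.725 m from the base axis. Payload 9.7 kg.
Tool frame: the origin (TCP) lies midway between the tips of the shut fingers; the grasp point (between the pads) lies 19 mm behind it (bot.pinch_z is the distance from the TCP to the grasp point, in m); z points along the fingers, x is the direction in which the jaws open and shut, and the axes are right-handed (so a half turn about z gives the same grasp; the last joint's range is limited). The gripper opens to 85 mm and grips with 20 to 120 N. Pads are 22 mm wide; open, the fingers measure 114 mm over their backs; the gripper's body (76 mm by 85 mm) begins 54 mm behind the grasp point. The pads swing forward as they close: fully open they stand 13 mm farther back than shut.
Start: joints at [72.995, 4.979, 10.078, 95.1, 0, 90], TCP at [0.161, 0.526, 0.231] pointing down, gripper open.
Joint ranges: [-179.16, 179.16], [-48.56, 103.87], [-65.8, 70.77], [-126.05, 130.52], [-82.76, 87.17], [-180, 180]. Speed limits (degrees/s): [127.2, 127.2, 147.25, 180, 180, 180].

INTERFACE

Orientations are given as [roll, pitch, yaw] about the fixed x, y, z axes, in that order (R = Rz(yaw) Ry(pitch) Rx(roll)).
In Python, from workcell import bot gives the robot as it stands. The module is installed in compiled form; this text tells all that it offers.
- The arm moves only by the shell command python3 -m pendant 'ROWS' [FORCE]. ROWS is JSON, a list of rows, each a list of 7 numbers: the shift along the tool's x, y, z scaled (see below), then the turn, a rotation vector about the tool's x, y, z scaled (see below), then the closure, from 0 (fully open) to 1 (shut). In form: [[tx, ty, tz, wx, wy, wz, jaw], ...]. A call has 1 to 12 rows; each row shifts and turns the pose as measured when the row begins, along the tool's axes as they then stand; what a row does not reach is not made up. The controller multiplies each number of a shift by 0.25 m and each number of a turn by pi rad. A row lasts 1/10 s, in which the tool goes at most 50 mm and 8.59 degrees, less where a joint would pass 70% of its speed; a pose out of reach is approached as far as the arm can. A call with a number of a shift or a turn outside -1 to 1 is refused whole. A call with a gripper value outside its range is refused whole. The fingers move at their own pace and stop on an object; FORCE is the grip in N (left out, the last holds). Time passes only in rows, so rows that do not move let the fingers close. It gives the time, the measured TCP pose, the force and the opening at its end, in the units of the state.
- bot.get_obs(): the state, without advancing time (a new reading comes with each control period).
- bot.camera(name): name is "side" or "top" or "wrist"; returns the picture (400x640x3 uint8, red, green, blue); there is no depth.
- bot.calibration(name): a dict with "intrinsics" (3x3 intrinsics, pixels), "xyz" and "attitude" of the camera in the world. Camera axes: x right, y up, looking along -z (the intrinsics and any distortion apply to the point x, -y, -z); pixel columns grow to the right and rows downward; lengths in m; the calibration is good to about 2 mm. A picture is of the moment at which its call begins: read the wrist's pose just before it. calibration takes no time and is no camera call; for the wrist camera it gives the pose at the moment of the call.
- bot.job_done(): hands the job in, once; it reports no verdict.
The state is a dict: "time": time; "q": joint angles; "qd": joint speeds; "joint_efforts": joint torques, N m; "ee_pos": TCP position; "tcp_rot": TCP orientation; "wrist_force": force on the tool from outside, world axes, zero at the start; "torque": the same for the moment, N m; "opening": finger opening in m.
Only numpy, scipy, OpenCV 4.12 (cv2) and the standard library are available. Lean on these libraries where they do the work, as an engineer would, in place of code of your own. Each camera call takes 0.05 s, during which the arm holds its last target.

TASK

Pick up the wooden lamp base that stands on the cork mat and hold it upright in the air in front of the bench magnifier, square-on, with the side about 15 cm from the lens and level with its middle, for about a second per side: first the side with the round disc, then, a quarter turn clockwise (seen from above) at a time, the diamond, the square plate and the two strips. Then set it down gently, upright, in the free part of the plywood tray beside the two finished lamp bases and let go. Do not drop it, touch the magnifier, or disturb the finished bases or anything else on the bench.

Things in the scene. Friction and masses are not known exactly. Their poses are not given: they have to be found in the camera images.
- lamp_centre (a point): Centre (80 mm above the underside) of the loose pale-wood lamp base on the cork mat, standing upright, turned any way; z is up. +x is the side with the round disc, +y the diamond, -x the square plate, -y the two strips. Shape and sizes: see lamp.
- lamp_neck (a point): Middle of the round neck (34 mm diameter, 40 mm tall), on the axis, 132 mm above the underside: the place to grip from above, with the fingers turned any way; axes as lamp_centre.
- side_disc (a point): Centre of the side with the round disc (44 mm, domed middle): on the +x face of the body, 32 mm from the axis, 58 mm above the underside; axes as lamp_centre.
- side_diamond (a point): Centre of the side with the diamond (a square plate stood on its corner): +y face, 32 mm from the axis, 58 mm above the underside.
- side_square (a point): Centre of the side with the level square plate (36 mm): -x face, 32 mm from the axis, 58 mm above the underside. On this side a black cord bush (13 mm diameter, 30 mm above the underside) sticks out 24 mm; it can be seen from above.
- side_strips (a point): Centre of the side with two upright strips: -y face, 32 mm from the axis, 58 mm above the underside.
- lens (a point): Centre of the upright round lens of the fixed bench magnifier, 170 mm above the bench; its x axis is level and points out of the lens towards the work, z is up. White ring head, 136 mm in diameter, 30 mm thick, on a jointed arm (up to 355 mm high) behind the lens, on a round grey foot (170 mm diameter) centred 200 mm behind it.
- focus (a point): Point in the air 150 mm in front of the lens centre along the lens's x axis, 170 mm above the bench, where the middle of the inspected side belongs (the lamp's axis is then 32 mm further from the lens); axes as lens.
- magnifier: The whole magnifier; its origin is the centre of its foot on the bench, its x axis points towards the lens and focus. Fixed, not to be touched.
- tray: Fixed plywood tray, 230 (its x) x 260 (its y) mm, walls 25 mm high, floor 5 mm thick; origin under its centre. Two finished lamp bases stand in its +x half, at x 62 mm, y -66 and +66 mm. The -x half is free: a base standing at x -45 mm, y 0 clears everything whichever way it is turned.
- mat: Cork mat, 170 x 170 x 4 mm, fixed; origin under its centre. The lamp base to inspect stands on it.
- lamp: The lamp base, about 0.35 kg, 160 mm tall; origin at the centre of its underside, axes as lamp_centre. From below: plinth 76 x 76 x 14 mm, square body 64 x 64 mm up to 102 mm, a shoulder narrowing to a round vertical neck, 34 mm diameter, from 110 to 150 mm, and a thin brass tube (11 mm) to 160 mm. Each body side bears a flat tin plate of its own shape.
- finished_a: Finished lamp base in the tray, same shape and size as the one on the mat; origin at its underside. Leave alone.
- finished_b: The other finished lamp base in the tray, the same. Leave alone.
- brush_cup: Clear cup of brushes, 84 mm wide, up to 230 mm tall with the brushes; origin at its underside. Leave alone.
- glue_bottle: White bottle, 60 mm wide, 160 mm tall; origin at its underside. Leave alone.
- jar: Lidded glass jar, 76 mm wide, 85 mm tall; origin at its underside. Leave alone.
- offcut: Wood offcut, 60 x 130 x 35 mm; origin at its underside. Leave alone.
- mallet: Wooden mallet lying down, 257 mm long along its x, head 64 x 105 x 64 mm at its +x end; origin under the head. Leave alone.
- tin_coil: Coil of tin strip, 84 mm wide, 25 mm tall; origin at its underside. Leave alone.

How it is judged:
By the outcome, as a careful person would: the job done as asked, in the order asked, and still so for the second after the job is handed in, with the robot touching nothing.
It also fails if it takes over 72 s, if anything falls off the work surface, if the arm or the gripper's body presses on something with over 40 N, if the wrist force passes 120 N, or if a joint passes its speed limit or range.

## Working session

There is one attempt and no reset: what is moved stays moved. The work goes in short steps, Python scripts to look and compute and a shell command to move; the robot and the scene stay as the last step left them, time stands still between calls to the robot, and variables do not carry over. Pictures are saved under pics/ and viewed, and the job is handed in when it is done.

```bash
mkdir -p pics
cat > look.py <<'E'
import sys,cv2
from workcell import bot
def snap(n,f):
    im=bot.camera(n); cv2.imwrite(f'pics/{f}.png',im[:,:,::-1]); return im
E
python3 - <<'E'
from look import *
print(bot.get_obs())
for n in("side","top","wrist"):
    print(n,bot.calibration(n)); snap(n,n+"0")
E
```

```text
{'time': 0.0, 'q': array([7.29956386e+01, 5.01302675e+00, 1.00345509e+01, 9.50993950e+01,
       8.90810758e-04, 9.00018122e+01]), 'qd': array([-0.04132332,  0.0942983 , -0.0506324 ,  0.06589607, -0.07394578,
       -0.09128267]), 'joint_efforts': array([-1.12399139e-03, -5.20392931e+01,  4.64800429e+01,  1.64735690e-02,
       -1.38005812e-04,  2.61610791e-05]), 'ee_pos': array([0.16077437, 0.52574128, 0.23056545]), 'tcp_rot': array([-1.79999112e+02,  7.78708860e-02,  7.29938264e+01]), 'wrist_force': array([-0.1036704 ,  0.47249736, -0.10914395]), 'torque': array([ 0.04347102, -0.01354545,  0.0414625 ]), 'opening': 0.08547482507721299}
side {'intrinsics': array([[417.95152173,   0.        , 322.93500443],
       [  0.        , 417.95152173, 202.76251131],
       [  0.        ,   0.        ,   1.        ]]), 'xyz': array([ 0.4467044, -0.8680561,  1.1831675]), 'attitude': array([43.33931217,  0.13753709, -7.9864102 ])}
top {'intrinsics': array([[414.95909748,   0.        , 318.55338857],
       [  0.        , 414.95909748, 197.86536328],
       [  0.        ,   0.        ,   1.        ]]), 'xyz': array([0.40404615, 0.12882567, 1.31120032]), 'attitude': array([  8.06506682,   0.22720025, -90.96775775])}
wrist {'intrinsics': array([[283.17448251,   0.        , 321.90024929],
       [  0.        , 283.17448251, 200.92517258],
       [  0.        ,   0.        ,   1.        ]]), 'xyz': array([0.09875929, 0.54435775, 0.37337378]), 'attitude': array([-15.03372772,   0.07528554,  73.01372203])}
```

View pics/side0.png

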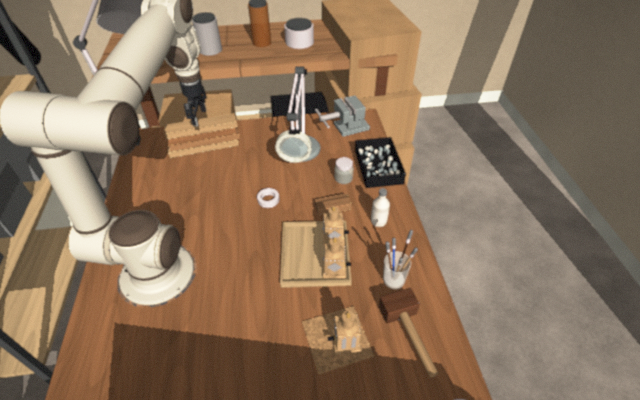

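View pics/top0.png

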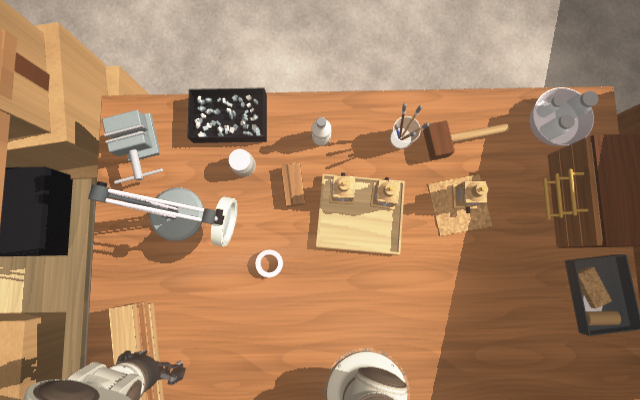

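View pics/wrist0.png

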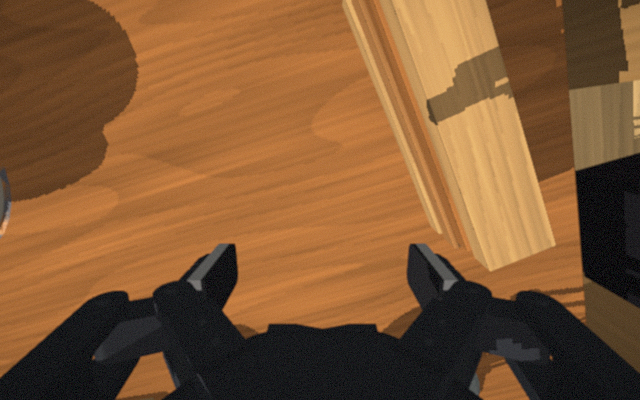

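```bash
cat > geo.py <<'E'
import numpy as np
from scipy.spatial.transform import Rotation as R
import cv2
from workcell import bot
def ray(c,uv):
    K=c['intrinsics'];d=np.linalg.solve(K,[uv[0],uv[1],1.0]);d=np.array([d[0],-d[1],-d[2]])
    return c['xyz'],R.from_euler('xyz',c['attitude'],degrees=True).apply(d)
def onz(c,uv,z):
    o,d=ray(c,uv);return o+d*(z-o[2])/d[2]
def proj(c,p):
    q=R.from_euler('xyz',c['attitude'],degrees=True).inv().apply(np.atleast_2d(p)-c['xyz'])
    q=q*[1,-1,-1];h=q@c['intrinsics'].T;return h[:,:2]/h[:,2:]
def tri(obs):
    A=np.zeros((3,3));b=np.zeros(3)
    for c,uv in obs:
        o,d=ray(c,uv);d=d/np.linalg.norm(d);P=np.eye(3)-np.outer(d,d);A+=P;b+=P@o
    p=np.linalg.solve(A,b);return p,[proj(c,p)[0]-uv for c,uv in obs]
def crop(src,x,y,w,h,s,out):
    im=cv2.imread(f'pics/{src}.png')[y:y+h,x:x+w]
    im=cv2.resize(im,None,fx=s,fy=s,interpolation=cv2.INTER_CUBIC)
    for i in range(0,w,10):
        cv2.line(im,(i*s,0),(i*s,6 if i%50 else 14),(0,0,255),1)
    for i in range(0,w,20): cv2.putText(im,str(x+i),(i*s,22),0,.4,(0,0,255),1)
    for i in range(0,h,10):
        cv2.line(im,(0,i*s),(6,i*s),(0,0,255),1); cv2.putText(im,str(y+i),(8,i*s+4),0,.4,(0,0,255),1)
    cv2.imwrite(f'pics/{out}.png',im)
E
python3 - <<'E'
from geo import *
crop('top0',420,160,90,90,6,'t_lamp')
crop('top0',300,160,120,100,6,'t_tray')
crop('top0',140,180,110,75,7,'t_mag')
crop('side0',295,295,90,80,7,'s_lamp')
crop('side0',270,190,90,105,5,'s_tray')
crop('side0',260,65,70,105,5,'s_mag')
E
```

```text
(no output)
```

View pics/t_lamp.png

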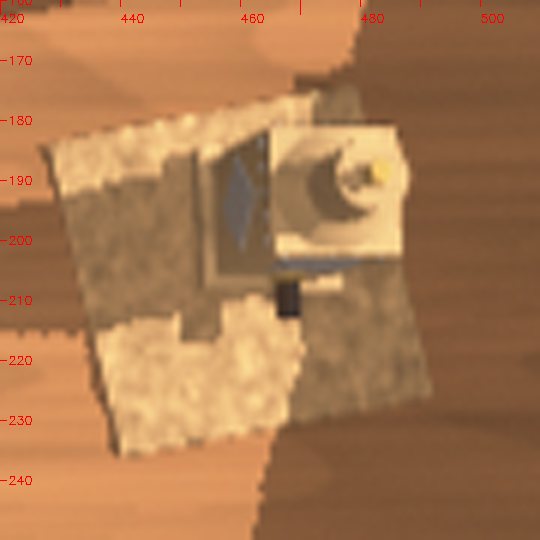

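View pics/s_lamp.png

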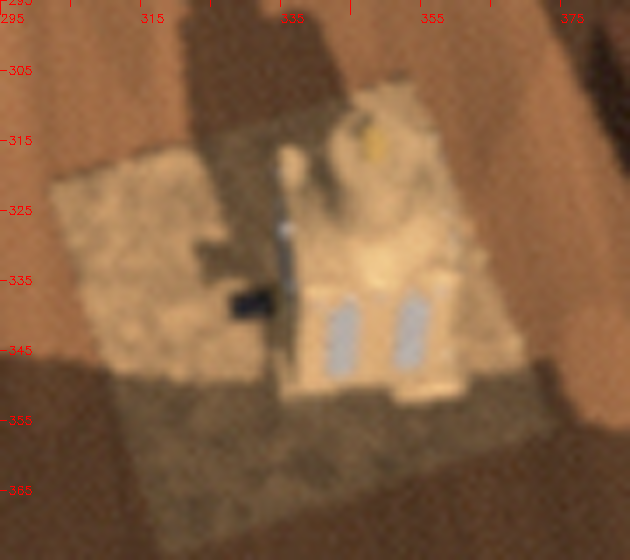

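View pics/t_tray.png

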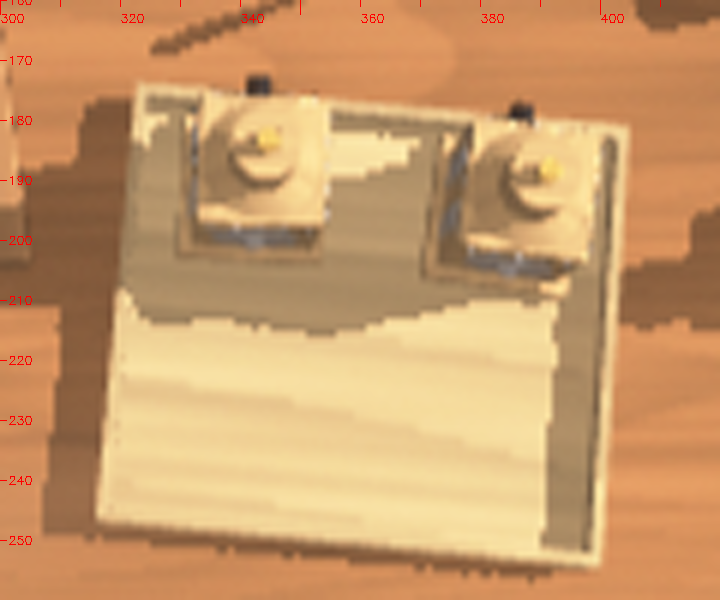

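View pics/t_mag.png

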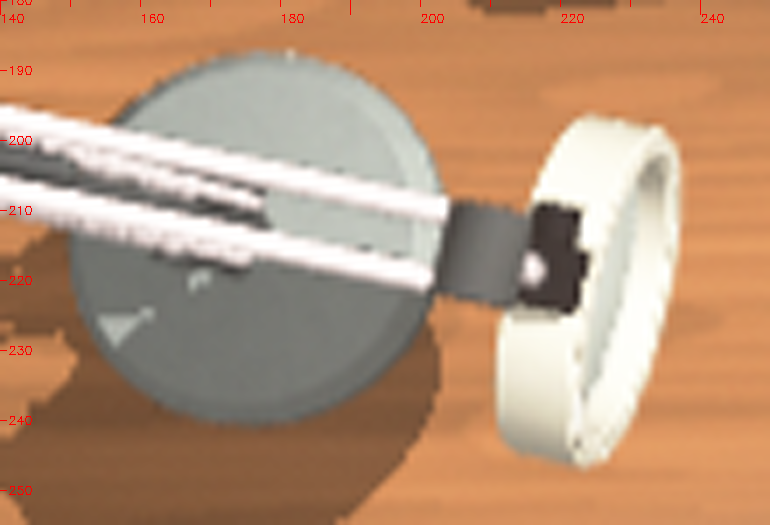

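View pics/s_tray.png

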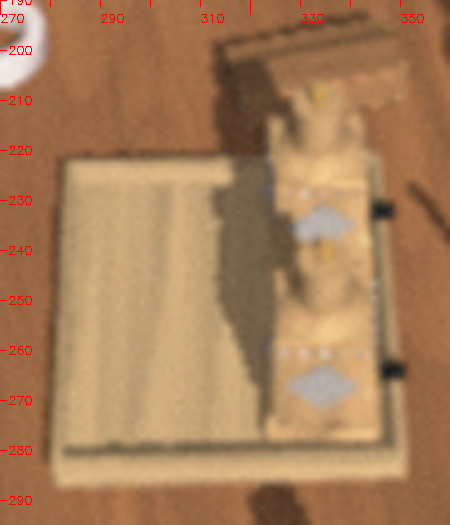

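View pics/s_mag.png

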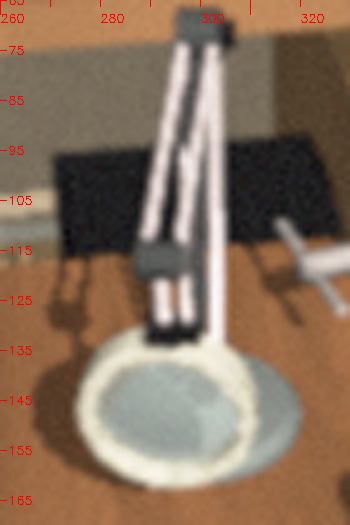

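Run:
```python
from geo import *
np.set_printoptions(precision=4,suppress=True)
T=bot.calibration('top');S=bot.calibration('side')
print('tube',tri([(T,(482.3,188)),(S,(348.7,312))]))
print('bushend',tri([(T,(468,212)),(S,(329,338.5))]))
c=[onz(T,p,0.025) for p in [(322.5,174),(404.5,181),(399.5,254.5),(316,247)]]
s=[onz(S,p,0.025) for p in [(282.5,221.5),(346,220.5),(351,285),(281,287)]]
print(np.array(c),np.mean(c,0)); print(np.array(s))
print('fin tubes',tri([(T,(342.5,182.5)),(S,(333.5,208))]),tri([(T,(389,187.5)),(S,(334.5,240))]))
print('ring',tri([(T,(221,219)),(S,(294,147))]))
m=[onz(T,p,0.004) for p in [(427,184.5),(480,174.5),(491.5,225.5),(439.5,236)]]
print(np.array(m),np.mean(m,0))
print('foot',onz(T,(176,213),0.02))
```

```text
tube (array([ 0.588 , -0.3268,  0.1669]), [array([-0.0227, -0.6904]), array([-0.702 ,  0.1562])])
bushend (array([ 0.5351, -0.3305,  0.0326]), [array([-0.0402, -0.6471]), array([-0.6784,  0.1374])])
[[ 0.6622  0.1171  0.025 ]
 [ 0.6352 -0.1404  0.025 ]
 [ 0.4065 -0.1146  0.025 ]
 [ 0.4337  0.1413  0.025 ]] [0.5344 0.0009 0.025 ]
[[ 0.4363  0.1422  0.025 ]
 [ 0.667   0.1142  0.025 ]
 [ 0.6346 -0.1578  0.025 ]
 [ 0.4113 -0.1337  0.025 ]]
fin tubes (array([0.6103, 0.0623, 0.1572]), [array([-0.0005, -0.0144]), array([-0.0118,  0.0029])]) (array([ 0.5935, -0.0689,  0.1535]), [array([0.0095, 0.2537]), array([ 0.2236, -0.0519])])
ring (array([0.5113, 0.4046, 0.1538]), [array([0.0266, 0.647 ]), array([ 0.4591, -0.0888])])
[[ 0.6264 -0.2161  0.004 ]
 [ 0.6559 -0.3873  0.004 ]
 [ 0.492  -0.4118  0.004 ]
 [ 0.4619 -0.2465  0.004 ]] [ 0.559  -0.3154  0.004 ]
foot [0.547  0.5779 0.02  ]
```

```bash
cat > ov.py <<'E'
from geo import *
def Rz(a): return R.from_euler('z',a,degrees=True).as_matrix()
th=np.linspace(0,2*np.pi,60)
def magpts(x,y,yaw):
    out=[]
    for dx in(-.015,.015):
        p=np.c_[np.full(60,dx),.068*np.cos(th),.068*np.sin(th)]
        out.append(p@Rz(yaw).T+[x,y,.17])
    f=np.c_[-.2+.085*np.cos(th),.085*np.sin(th),np.full(60,.0)]
    out.append(f@Rz(yaw).T+[x,y,0]); 
    return out
def lamppts(x,y,z,yaw):
    out=[]
    for h,r in((14,38),(0,38),(102,32)):
        out.append(np.array([[r,r,h],[r,-r,h],[-r,-r,h],[-r,r,h],[r,r,h]])/1000)
    out+= [np.c_[.017*np.cos(th),.017*np.sin(th),np.full(60,h)] for h in(.11,.15)]
    out.append(np.c_[.0055*np.cos(th),.0055*np.sin(th),np.full(60,.16)])
    out.append(np.c_[np.full(60,-.056),.0065*np.cos(th),.03+.0065*np.sin(th)])
    return [p@Rz(yaw).T+[x,y,z] for p in out]
def traypts(x,y,yaw):
    q=np.array([[1,1],[1,-1],[-1,-1],[-1,1],[1,1]])*[.115,.13]
    return [np.c_[q,np.full(5,z)]@Rz(yaw).T+[x,y,0] for z in(.025,0)]
def overlay(src,cal,polys,x,y,w,h,s,out):
    im=cv2.imread(f'pics/{src}.png')[y:y+h,x:x+w]
    im=cv2.resize(im,None,fx=s,fy=s,interpolation=cv2.INTER_CUBIC)
    for p in polys:
        uv=((proj(cal,p)-[x,y]+.5)*s).round().astype(np.int32)
        cv2.polylines(im,[uv.reshape(-1,1,2)],False,(0,255,0),1)
    return im
E
cat > t1.py <<'E'
from ov import *
T=bot.calibration('top');S=bot.calibration('side')
M=magpts(.511,.405,-101.5)
L=lamppts(.588,-.327,.004,8)
Y=traypts(.537,-.003,-6.5)
def pair(P,a,b,o):
    A=overlay('top0',T,P,*a,o);B=overlay('side0',S,P,*b,o)
    h=max(A.shape[0],B.shape[0]);A=cv2.copyMakeBorder(A,0,h-A.shape[0],0,0,0);B=cv2.copyMakeBorder(B,0,h-B.shape[0],0,0,0)
    cv2.imwrite(f'pics/{o}.png',np.hstack([A,B]));print(A.shape,B.shape)
pair(M,(145,180,100,75,5),(265,120,60,55,5),'ovm')
pair(L,(425,165,75,80,5),(295,295,85,80,5),'ovl')
pair(Y,(310,165,100,95,4),(270,205,90,95,4),'ovt')
E
python3 t1.py
```

```text
(375, 500, 3) (375, 300, 3)
(400, 375, 3) (400, 425, 3)
(380, 400, 3) (380, 360, 3)
```

View pics/ovm.png

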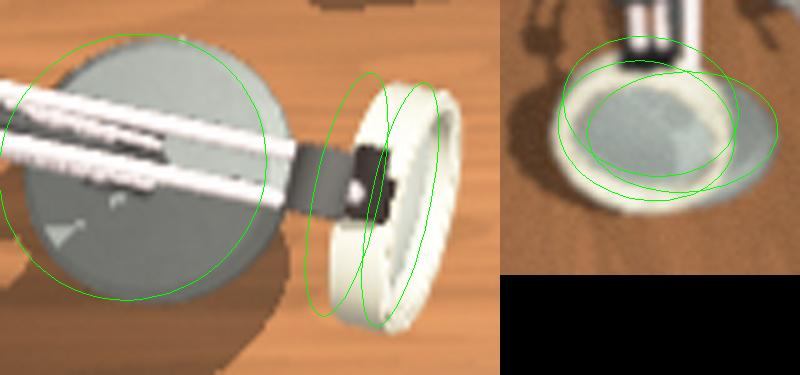

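View pics/ovl.png

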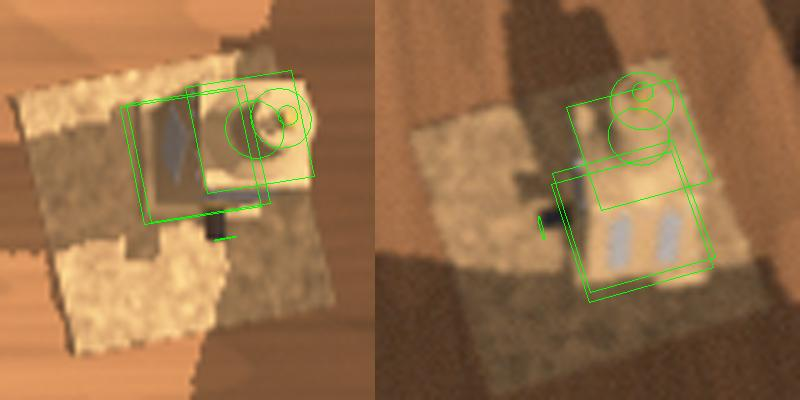

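View pics/ovt.png

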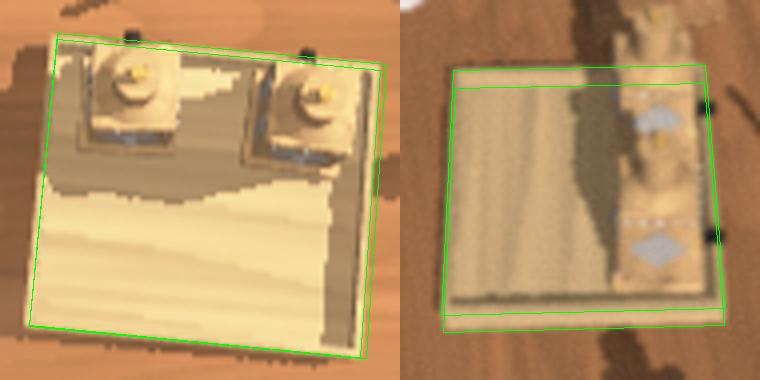

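```bash
sed -i 's/^M=.*/M=magpts(.504,.391,-101.5)/; s/^L=.*/L=lamppts(.584,-.331,.004,-2)/; s/^Y=.*/Y=traypts(.537,-.006,-6)/; s/(145,180,100,75,5),(265,120,60,55,5)/(145,180,98,75,5),(265,120,60,75,5)/' t1.py; python3 t1.py
```

```text
(375, 490, 3) (375, 300, 3)
(400, 375, 3) (400, 425, 3)
(380, 400, 3) (380, 360, 3)
```

View pics/ovm.png

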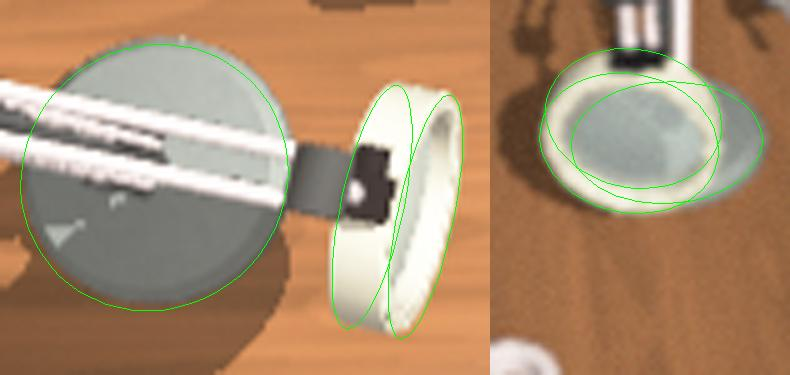

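View pics/ovl.png

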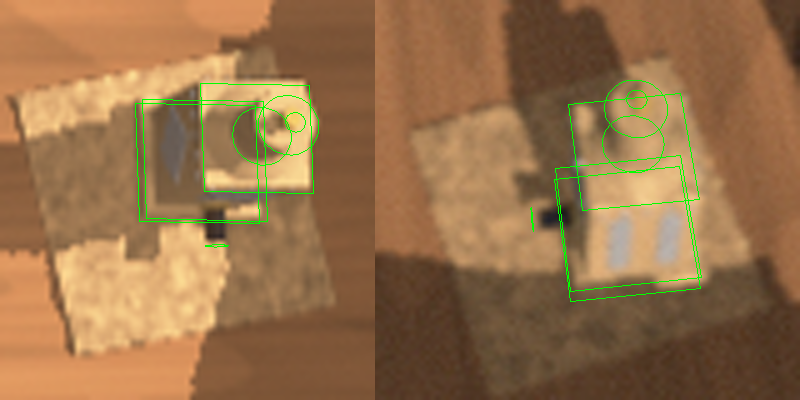

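View pics/ovt.png

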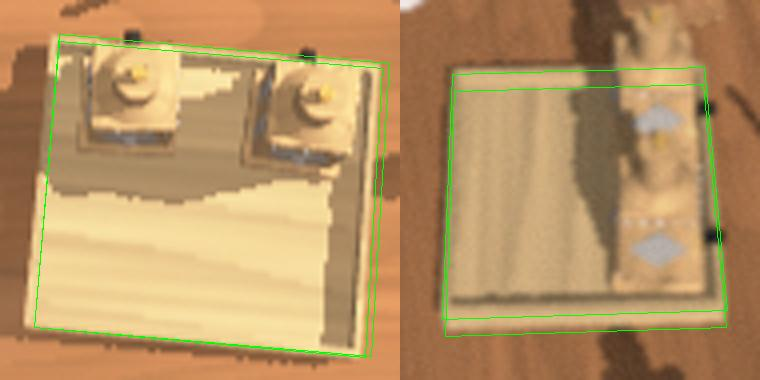

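```bash
cat > d.py <<'E'
import sys,numpy as np
from workcell import bot
from scipy.spatial.transform import Rotation as R
def delta(t,yaw):
    o=bot.get_obs();Rt=R.from_euler('xyz',o['tcp_rot'],degrees=True)
    G=R.from_euler('xyz',[180,0,yaw],degrees=True)
    print('t',round(o['time'],2),'pos',o['ee_pos'].round(4),'rpy',o['tcp_rot'].round(2),'q',o['q'].round(1),'F',o['wrist_force'].round(1),'op',round(o['opening'],4))
    print('shift units',(Rt.inv().apply(np.array(t)-o['ee_pos'])/.25).round(3),'turn units',((Rt.inv()*G).as_rotvec()/np.pi).round(4))
if __name__=='__main__':
    a=[float(v) for v in sys.argv[1:]];delta(a[:3],a[3])
E
python3 -m pendant '[[-0.13,0.124,-0.035,0,0,0,0],[-0.13,0.124,-0.035,0,0,0,0],[-0.13,0.124,-0.035,0,0,0,0],[-0.13,0.124,-0.035,0,0,0,0],[-0.13,0.124,-0.035,0,0,0,0],[-0.13,0.124,-0.035,0,0,0,0],[-0.13,0.124,-0.035,0,0,0,0],[-0.13,0.124,-0.035,0,0,0,0],[-0.13,0.124,-0.035,0,0,0,0],[-0.13,0.124,-0.035,0,0,0,0],[-0.13,0.124,-0.035,0,0,0,0],[-0.13,0.124,-0.035,0,0,0,0]]' 50
python3 d.py .588 -.327 .33 170
```

```text
time: 1.35
ee_pos: [0.4075, 0.0298, 0.3366]
tcp_rot: [180.0, 0.4, 73.6]
wrist_force: [0.7, 0.7, 0.6]
opening: 0.0856
t 1.35 pos [0.4075 0.0298 0.3366] rpy [179.95   0.41  73.57] q [  4.5 -10.1   7.6 107.8  -0.4  20.9] F [0.7 0.7 0.6] op 0.0856
shift units [-1.165  1.096  0.036] turn units [-0.0017  0.002  -0.5357]
```

```bash
python3 -m pendant '[[-0.129,0.122,0.004,0,0,0,0],[-0.129,0.122,0.004,0,0,0,0],[-0.129,0.122,0.004,0,0,0,0],[-0.129,0.122,0.004,0,0,0,0],[-0.129,0.122,0.004,0,0,0,0],[-0.129,0.122,0.004,0,0,0,0],[-0.129,0.122,0.004,0,0,0,0],[-0.129,0.122,0.004,0,0,0,0],[-0.1,0.1,0,0,0,0,0],[0,0,0,0,0,-0.045,0],[0,0,0,0,0,-0.045,0],[0,0,0,0,0,-0.045,0]]'
python3 -m pendant '[[0,0,0,0,0,-0.045,0],[0,0,0,0,0,-0.045,0],[0,0,0,0,0,-0.045,0],[0,0,0,0,0,-0.045,0],[0,0,0,0,0,-0.045,0],[0,0,0,0,0,-0.045,0],[0,0,0,0,0,-0.045,0],[0,0,0,0,0,-0.045,0],[0,0,0,0,0,-0.04,0]]'
python3 d.py .588 -.327 .33 170
```

```text
time: 2.55
ee_pos: [0.5916, -0.343, 0.3207]
tcp_rot: [-179.5, 0.0, 98.1]
wrist_force: [-0.6, 0.1, 0.5]
opening: 0.0854
time: 3.45
ee_pos: [0.592, -0.3439, 0.3147]
tcp_rot: [179.9, -1.0, 173.2]
wrist_force: [0.4, -0.0, -0.8]
opening: 0.0853
t 3.45 pos [ 0.592  -0.3439  0.3147] rpy [179.92  -0.97 173.16] q [ -30.    32.3   54.5  113.1   -0.3 -113.2] F [ 0.4 -0.  -0.8] op 0.0853
shift units [ 0.025  0.065 -0.061] turn units [ 0.0003 -0.0054  0.0176]
```

```bash
python3 -m pendant '[[0.02,0.065,-0.061,0,-0.005,0.0176,0],[0,0,0,0,0,0,0]]'
python3 - <<'E'
from look import *; import json,pickle
o=bot.get_obs();c=bot.calibration('wrist');snap('wrist','w1');pickle.dump(c,open('w1.pkl','wb'));print(o['ee_pos'],o['tcp_rot'],c)
E
```

```text
time: 3.65
ee_pos: [0.5892, -0.3271, 0.329]
tcp_rot: [179.9, -0.2, 170.2]
wrist_force: [0.2, -0.0, 0.9]
opening: 0.0854
[ 0.58921077 -0.32713429  0.32899617] [ 1.79908526e+02 -1.79493278e-01  1.70239930e+02] {'intrinsics': array([[283.17448251,   0.        , 321.90024929],
       [  0.        , 283.17448251, 200.92517258],
       [  0.        ,   0.        ,   1.        ]]), 'xyz': array([ 0.57893108, -0.39250607,  0.47162646]), 'attitude': array([-1.50780490e+01, -1.42031870e-01,  1.70256594e+02])}
```

View pics/w1.png

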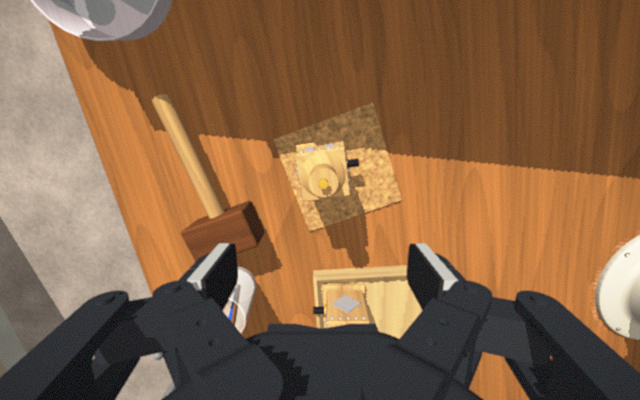

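Run:
```python
from ov import *; import pickle
W=pickle.load(open('w1.pkl','rb'));T=bot.calibration('top');S=bot.calibration('side')
print(tri([(W,(324,185)),(T,(482.3,188)),(S,(348.7,312))]),onz(W,(324,185),.164))
p=onz(W,(324,185),.164)
for yaw in(-2,1):
  P=lamppts(p[0],p[1],.004,yaw)
  cv2.imwrite(f'pics/wl{yaw}.png',overlay('w1',W,P,265,95,150,145,5,''))
```

```text
(array([ 0.58762958, -0.32751278,  0.16650459]), [array([-0.58260896,  1.29513341]), array([ 0.20967809, -0.53289849]), array([-0.8040647 ,  0.49172039])]) [ 0.58681851 -0.32831505  0.164     ]
```

View pics/wl1.png

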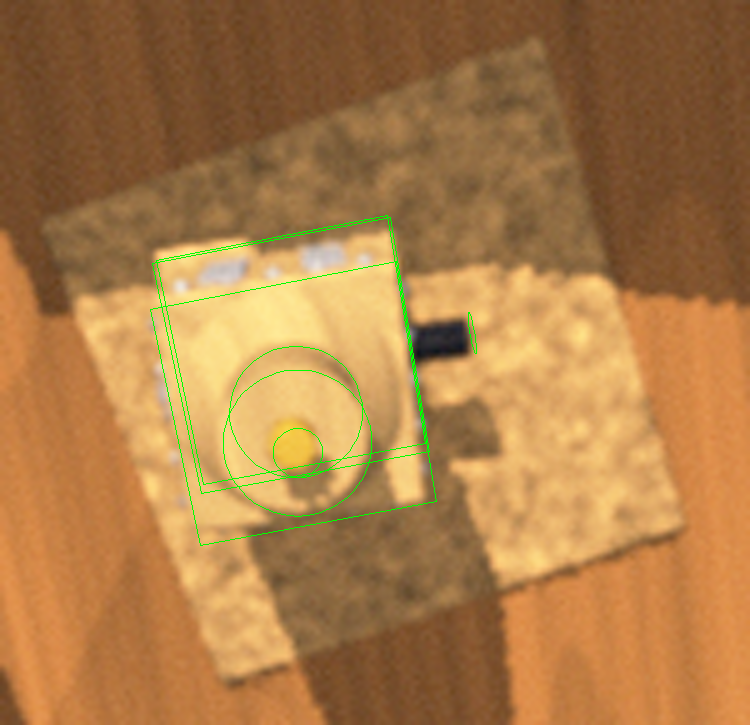

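Run:
```python
from ov import *; import pickle
W=pickle.load(open('w1.pkl','rb'));T=bot.calibration('top');S=bot.calibration('side')
ims=[]
for x,y,yaw in((.587,-.330,-4),(.587,-.330,-7)):
  P=lamppts(x,y,.004,yaw)
  ims.append(overlay('w1',W,P,285,125,80,85,5,''))
cv2.imwrite('pics/wl2.png',np.hstack(ims))
ims=[]
for x,y,yaw in((.587,-.330,-4),(.587,-.330,-7)):
  P=lamppts(x,y,.004,yaw)
  ims.append(overlay('top0',T,P,440,165,60,60,6,''))
cv2.imwrite('pics/wl3.png',np.hstack(ims))
```

```text
(no output)
```

View pics/wl2.png

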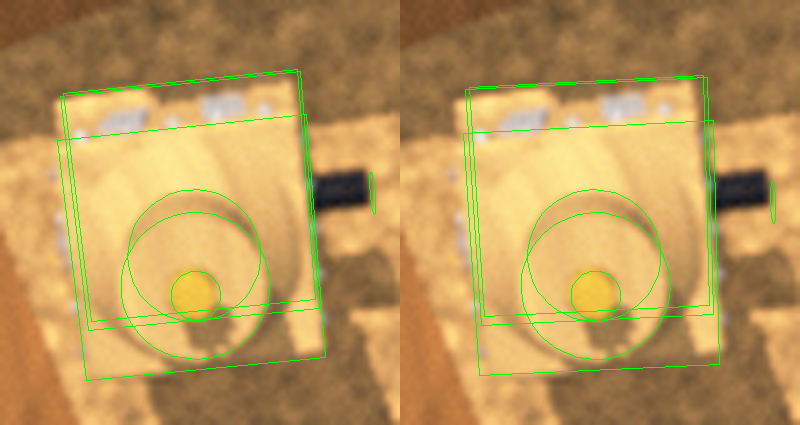

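View pics/wl3.png

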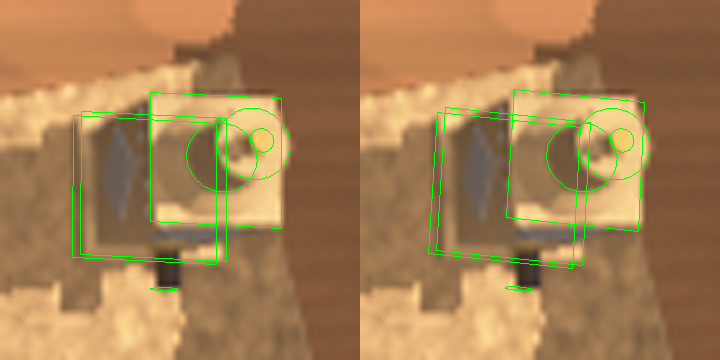

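```bash
python3 -m pendant '[[0.008,-0.009,0.15,0,0,0,0],[0,0,0.15,0,0,0,0],[0,0,0.1,0,0,0,0],[0,0,0,0,0,0,0]]'
python3 d.py .587 -.3295 .22 170
python3 - <<'E'
from look import *; import pickle
from ov import *
c=bot.calibration('wrist');snap('wrist','w2');pickle.dump(c,open('w2.pkl','wb'))
print(proj(c,np.array([.587,-.3295,.164])))
E
```

```text
time: 4.1
ee_pos: [0.5873, -0.332, 0.2212]
tcp_rot: [180.0, -0.3, 170.5]
wrist_force: [-1.3, 0.4, -1.3]
opening: 0.0851
t 4.1 pos [ 0.5873 -0.332   0.2212] rpy [179.96  -0.32 170.45] q [-2.940e+01  2.350e+01  3.120e+01  9.800e+01 -1.000e-01 -1.099e+02] F [-1.3  0.4 -1.3] op 0.0851
shift units [0.003 0.01  0.005] turn units [ 0.0002 -0.0018  0.0025]
[[323.33341194 220.07929413]]
```

View pics/w2.png

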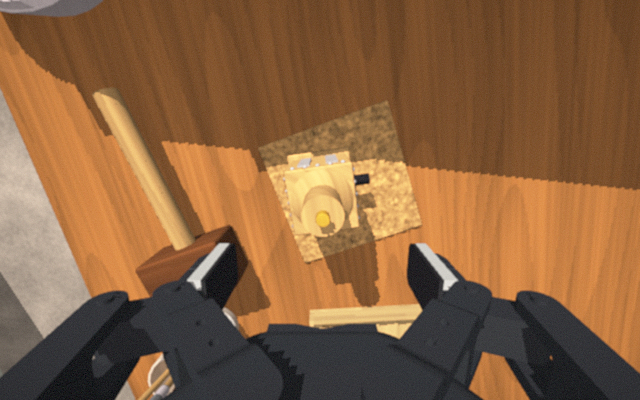

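Run:
```python
from ov import *; import pickle
W=pickle.load(open('w2.pkl','rb'))
ims=[]
for x,y,yaw in((.587,-.330,-2),(.587,-.330,-6)):
  P=lamppts(x,y,.004,yaw)
  ims.append(overlay('w2',W,P,275,140,100,110,4,''))
cv2.imwrite('pics/wl4.png',np.hstack(ims))
im=cv2.imread('pics/w2.png')[140:250,275:395];cv2.imwrite('pics/wl5.png',cv2.resize(im,None,fx=5,fy=5,interpolation=cv2.INTER_CUBIC))
```

```text
(no output)
```

View pics/wl4.png

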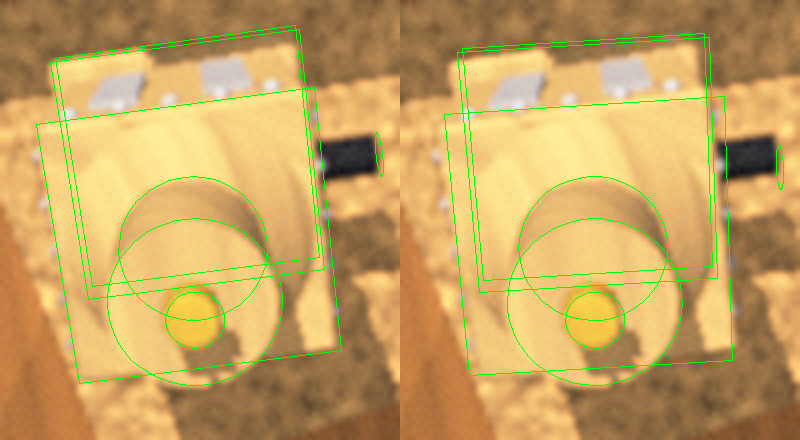

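View pics/wl5.png

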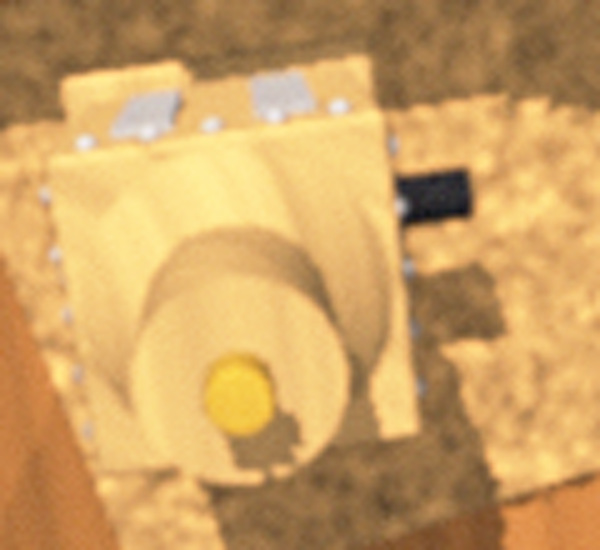

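```bash
python3 -m pendant '[[0.002,0.01,0.12,0,-0.002,0,0],[0,0,0.12,0,0,0,0],[0,0,0.1,0,0,0,0],[0,0,0.06,0,0,0,0],[0,0,0.0,0,0,0,0]]'
python3 d.py .587 -.3295 .117 170.5
```

```text
time: 4.65
ee_pos: [0.5911, -0.3327, 0.1284]
tcp_rot: [-179.8, 0.6, 170.5]
wrist_force: [0.7, 0.3, -0.3]
opening: 0.0855
t 4.65 pos [ 0.5911 -0.3327  0.1284] rpy [-179.79    0.64  170.49] q [ -29.4   21.4   18.1   86.1    0.  -109.9] F [ 0.7  0.3 -0.3] op 0.0855
shift units [0.019 0.01  0.045] turn units [-0.0012  0.0036 -0.0001]
```

```bash
python3 -m pendant '[[0.018,0.01,0.046,0,0.003,0,0],[0,0,0,0,0,0,0],[0,0,0,0,0,0,0]]'
python3 d.py .587 -.3295 .117 170.5
```

```text
time: 4.95
ee_pos: [0.5884, -0.3304, 0.1201]
tcp_rot: [-179.7, 0.3, 170.5]
wrist_force: [0.5, 0.2, 0.7]
opening: 0.0858
t 4.95 pos [ 0.5884 -0.3304  0.1201] rpy [-179.7     0.3   170.49] q [ -29.2   21.2   17.    85.4   -0.2 -109.7] F [0.5 0.2 0.7] op 0.0858
shift units [0.006 0.003 0.013] turn units [-0.0017  0.0017 -0.0001]
```

```bash
python3 -m pendant '[[0.006,0.005,0.014,-0.001,0.002,0,0],[0,0,0,0,0,0,0.3],[0,0,0,0,0,0,0.5],[0,0,0,0,0,0,0.7],[0,0,0,0,0,0,0.8],[0,0,0,0,0,0,1],[0,0,0,0,0,0,1],[0,0,0,0,0,0,1],[0,0,0,0,0,0,1]]' 60
python3 d.py .587 -.3295 .117 170.5
```

```text
time: 5.85
ee_pos: [0.5878, -0.3292, 0.1189]
tcp_rot: [-179.8, 0.1, 170.5]
wrist_force: [-0.7, 0.6, -0.1]
opening: 0.0329
t 5.85 pos [ 0.5878 -0.3292  0.1189] rpy [-1.7983e+02  7.0000e-02  1.7049e+02] q [-2.920e+01  2.130e+01  1.700e+01  8.560e+01 -1.000e-01 -1.097e+02] F [-0.7  0.6 -0.1] op 0.0329
shift units [ 0.003 -0.002  0.008] turn units [-0.0009  0.0004 -0.    ]
```

```bash
python3 -m pendant '[[0,0,-0.05,0,0,0,1],[0,0,-0.12,0,0,0,1],[0,0,-0.16,0,0,0,1],[0,0,-0.16,0,0,0,1],[0,0,-0.16,0,0,0,1],[0,0,-0.16,0,0,0,1],[0,0,-0.05,0,0,0,1]]'
python3 d.py .4697 .2137 .32 251
python3 - <<'E'
from look import *
snap('side','s2')
E
```

```text
time: 6.55
ee_pos: [0.5847, -0.3268, 0.339]
tcp_rot: [180.0, -0.5, 170.5]
wrist_force: [-0.4, -0.6, -3.7]
opening: 0.0324
t 6.55 pos [ 0.5847 -0.3268  0.339 ] rpy [179.96  -0.5  170.5 ] q [-2.910e+01  3.100e+01  5.550e+01  1.150e+02 -1.000e-01 -1.096e+02] F [-0.4 -0.6 -3.7] op 0.0324
shift units [0.81  2.056 0.085] turn units [ 0.0021 -0.0021 -0.4472]
```

View pics/s2.png

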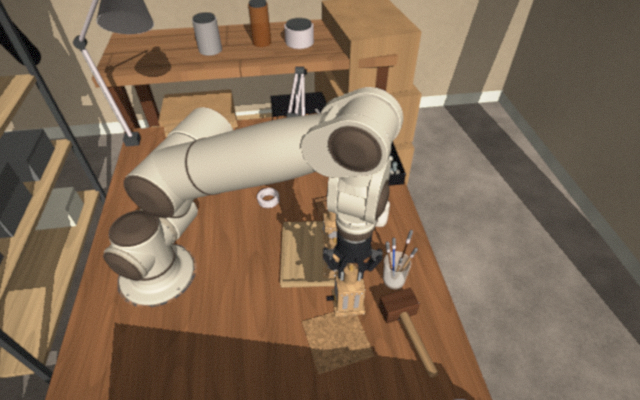

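```bash
python3 -m pendant '[[0.03,0.075,0,0,0,0,1],[0.06,0.14,0.005,0,0,0,1],[0.06,0.155,0.005,0,0,0,1],[0.06,0.155,0.005,0,0,0,1],[0.06,0.155,0.005,0,0,0,1],[0.06,0.155,0.005,0,0,0,1],[0.06,0.155,0.005,0,0,0,1],[0.06,0.155,0.005,0,0,0,1],[0.06,0.155,0.005,0,0,0,1],[0.06,0.155,0.005,0,0,0,1],[0.06,0.155,0.005,0,0,0,1],[0.06,0.155,0.005,0,0,0,1]]'
python3 d.py .4697 .2137 .32 251
```

```text
time: 7.8
ee_pos: [0.4817, 0.1483, 0.3168]
tcp_rot: [-180.0, -1.1, 170.0]
wrist_force: [1.3, -0.1, -4.2]
opening: 0.0326
t 7.8 pos [0.4817 0.1483 0.3168] rpy [-179.98   -1.09  170.  ] q [ 16.8   2.5  17.2 105.7   0.5 -63.2] F [ 1.3 -0.1 -4.2] op 0.0326
shift units [ 0.093  0.249 -0.011] turn units [ 0.0042 -0.0051 -0.45  ]
```

```bash
python3 -m pendant '[[0.06,0.15,0,0,-0.005,0,1],[0.03,0.08,0,0,0,0,1],[0,0,0,0,0,-0.025,1],[0,0,0,0,0,-0.045,1],[0,0,0,0,0,-0.045,1],[0,0,0,0,0,-0.045,1],[0,0,0,0,0,-0.045,1],[0,0,0,0,0,-0.045,1],[0,0,0,0,0,-0.045,1],[0,0,0,0,0,-0.045,1],[0,0,0,0,0,-0.045,1],[0,0,0,0,0,-0.03,1]]'
python3 d.py .4697 .2137 .227 251
```

```text
time: 9.0
ee_pos: [0.4617, 0.216, 0.3072]
tcp_rot: [179.2, -0.6, -111.8]
wrist_force: [-0.4, 0.2, -3.9]
opening: 0.0326
t 9.0 pos [0.4617 0.216  0.3072] rpy [ 179.22   -0.61 -111.77] q [  25.     2.9   16.5  104.6    0.2 -133.2] F [-0.4  0.2 -3.9] op 0.0326
shift units [-0.007 -0.037  0.32 ] turn units [ 0.0044 -0.0033 -0.0154]
```

```bash
python3 -m pendant '[[-0.007,-0.037,0.1,0.004,-0.003,-0.015,1],[0,0,0.12,0,0,0,1],[0,0,0.09,0,0,0,1],[0,0,0,0,0,0,1]]'
python3 d.py .4697 .2137 .227 251
python3 - <<'E'
from look import *
snap('top','t3');snap('side','s3')
E
```

```text
time: 9.4
ee_pos: [0.4692, 0.2133, 0.2248]
tcp_rot: [179.9, -0.1, -108.7]
wrist_force: [-0.6, 1.0, -4.0]
opening: 0.0328
t 9.4 pos [0.4692 0.2133 0.2248] rpy [ 1.7985e+02 -1.2000e-01 -1.0872e+02] q [  24.4    0.3    4.5   94.4    0.  -136.8] F [-0.6  1.  -4. ] op 0.0328
shift units [-0.002 -0.001 -0.009] turn units [ 0.0008 -0.0007  0.0016]
```

Run:
```python
from ov import *
T=bot.calibration('top');S=bot.calibration('side');o=bot.get_obs()
x,y,z=o['ee_pos'];yaw=o['tcp_rot'][2]-172.5
P=magpts(.506,.392,-101.5)+lamppts(x,y,z-.115,yaw)
cv2.imwrite('pics/ot3.png',overlay('top0' if 0 else 't3',T,P,190,180,150,110,5,''))
cv2.imwrite('pics/os3.png',overlay('s3',S,P,255,110,110,130,4,''))
```

```text
(no output)
```

View pics/ot3.png

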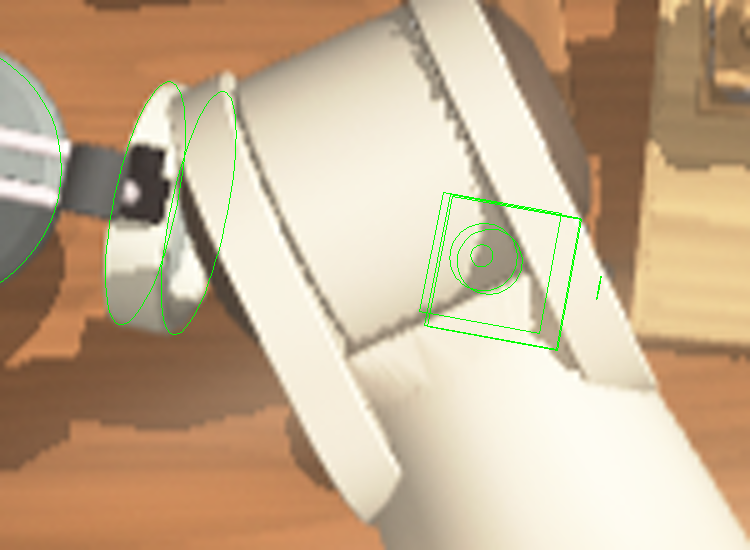

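View pics/os3.png

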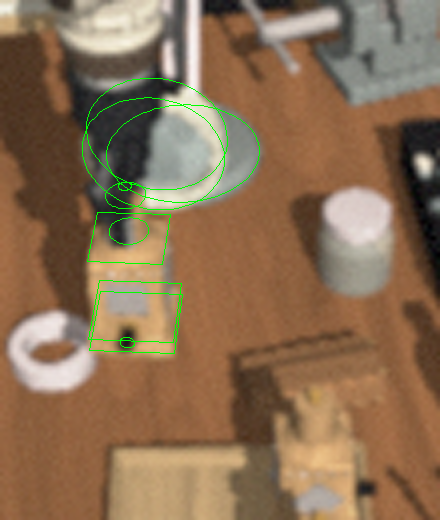

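```bash
sed -i 's/^M=.*/M=magpts(.507,.392,-101.5)/; s/^Y=.*/Y=traypts(.537,-.001,-6)/' t1.py; python3 t1.py
```

```text
(375, 490, 3) (375, 300, 3)
(400, 375, 3) (400, 425, 3)
(380, 400, 3) (380, 360, 3)
```

View pics/ovm.png

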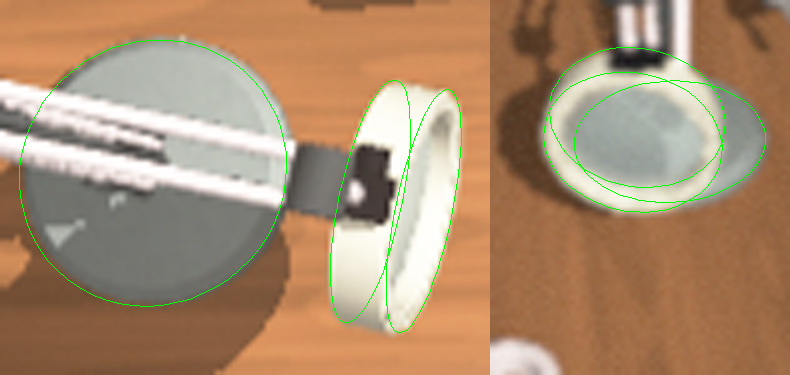

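View pics/ovt.png

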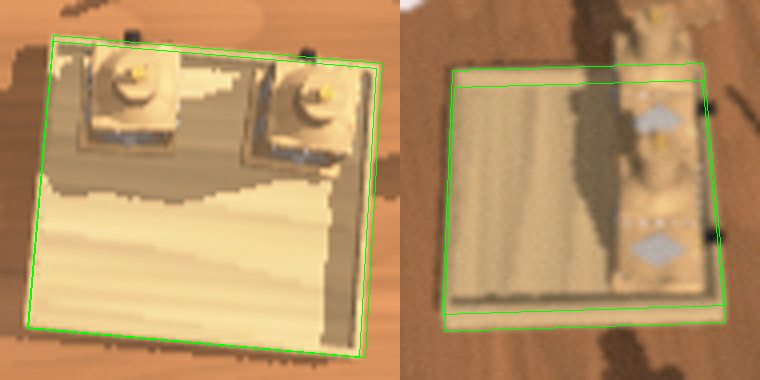

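```bash
python3 -m pendant '[[-0.002,0,-0.009,0,0,0.001,1],[0,0,0,0,0,0,1],[0,0,0,0,0,0,1],[0,0,0,0,0,0,1],[0,0,0,0,0,0,1],[0,0,0,0,0,0,1],[0,0,0,0,0,0,1],[0,0,0,0,0,0,1],[0,0,0,0,0,0,1],[0,0,0,0,0,0,1],[0,0,0,0,0,0,1],[0,0,0,0,0,0,1]]'
python3 d.py .4697 .213 .227 251
python3 -m pendant '[[0,0,0,0,0,0,1]]'
python3 d.py .4697 .213 .227 161
```

```text
time: 10.7
ee_pos: [0.4715, 0.2149, 0.2354]
tcp_rot: [-179.7, 0.3, -108.9]
wrist_force: [-0.2, 0.1, -4.5]
opening: 0.0329
t 10.7 pos [0.4715 0.2149 0.2354] rpy [-179.71    0.29 -108.91] q [  24.5    0.3    5.7   95.     0.  -136.6] F [-0.2  0.1 -4.5] op 0.0329
shift units [0.01  0.005 0.034] turn units [-0.0016  0.0016  0.0005]
time: 10.8
ee_pos: [0.4715, 0.2149, 0.2354]
tcp_rot: [-179.7, 0.3, -108.9]
wrist_force: [1.2, -0.1, -4.5]
opening: 0.0329
t 10.8 pos [0.4715 0.2149 0.2354] rpy [-179.72    0.29 -108.91] q [  24.5    0.3    5.7   95.     0.  -136.6] F [ 1.2 -0.1 -4.5] op 0.0329
shift units [0.01  0.005 0.034] turn units [0.     0.0025 0.5005]
```

```bash
python3 -m pendant '[[0.008,0.005,0.034,0,0.001,0,1],[0,0,0,0,0,0,1],[0,0,0,0,0,0,1]]'
python3 d.py .4697 .213 .227 251
```

```text
time: 11.1
ee_pos: [0.4695, 0.2133, 0.2259]
tcp_rot: [-179.7, 0.1, -108.9]
wrist_force: [-0.3, 0.3, -4.9]
opening: 0.0328
t 11.1 pos [0.4695 0.2133 0.2259] rpy [-1.7973e+02  8.0000e-02 -1.0891e+02] q [ 2.450e+01 -1.000e-01  4.200e+00  9.410e+01 -1.000e-01 -1.366e+02] F [-0.3  0.3 -4.9] op 0.0328
shift units [ 0.001 -0.001 -0.004] turn units [-0.0015  0.0004  0.0005]
```

```bash
python3 -m pendant '[[0,0,0,0,0,0,1],[0,0,0,0,0,0,1],[0,0,0,0,0,0,1],[0,0,0,0,0,0,1],[0,0,0,0,0,0,1],[0,0,0,0,0,0,1],[0,0,0,0,0,0,1],[0,0,0,0,0,0,1],[0,0,0,0,0,0,1],[0,0,0,0,0,0,1],[0,0,0,0,0,0,1],[0,0,0,0,0,0,1]]'
python3 d.py .4697 .213 .227 161
```

```text
time: 12.3
ee_pos: [0.4696, 0.2133, 0.2262]
tcp_rot: [-179.7, 0.1, -108.9]
wrist_force: [0.1, 0.2, -5.3]
opening: 0.0327
t 12.3 pos [0.4696 0.2133 0.2262] rpy [-1.7971e+02  1.0000e-01 -1.0891e+02] q [ 2.450e+01 -1.000e-01  4.200e+00  9.410e+01 -1.000e-01 -1.366e+02] F [ 0.1  0.2 -5.3] op 0.0327
shift units [ 0.001 -0.001 -0.003] turn units [-0.0008  0.0017  0.5005]
```

```bash
python3 -m pendant '[[0,0,0,0,0,0.02,1],[0,0,0,0,0,0.044,1],[0,0,0,0,0,0.046,1],[0,0,0,0,0,0.046,1],[0,0,0,0,0,0.046,1],[0,0,0,0,0,0.046,1],[0,0,0,0,0,0.046,1],[0,0,0,0,0,0.046,1],[0,0,0,0,0,0.046,1],[0,0,0,0,0,0.046,1],[0,0,0,0,0,0.03,1],[0,0,0,0,0,0,1]]'
python3 d.py .4697 .213 .227 161
```

```text
time: 13.5
ee_pos: [0.4696, 0.2133, 0.2261]
tcp_rot: [179.9, 0.3, 164.7]
wrist_force: [0.5, -0.0, -4.7]
opening: 0.0321
t 13.5 pos [0.4696 0.2133 0.2261] rpy [179.93   0.29 164.75] q [ 24.5  -0.1   4.2  94.1  -0.1 -50.2] F [ 0.5 -0.  -4.7] op 0.0321
shift units [-0.001 -0.001 -0.004] turn units [0.0004 0.0016 0.0208]
```

```bash
python3 -m pendant '[[0,0,-0.003,0,0.001,0.021,1],[0,0,0,0,0,0,1],[0,0,0,0,0,0,1]]'
python3 d.py .4697 .213 .227 161
```

```text
time: 13.8
ee_pos: [0.4696, 0.2133, 0.2269]
tcp_rot: [179.9, 0.1, 161.4]
wrist_force: [-0.0, 0.0, -4.0]
opening: 0.0327
t 13.8 pos [0.4696 0.2133 0.2269] rpy [1.7992e+02 1.0000e-01 1.6141e+02] q [ 24.4   0.    4.5  94.3  -0.  -47. ] F [-0.  0. -4.] op 0.0327
shift units [-0.001 -0.001 -0.001] turn units [0.0005 0.0006 0.0023]
```

```bash
python3 -m pendant '[[0,0,0,0,0,0.002,1],[0,0,0,0,0,0,1],[0,0,0,0,0,0,1],[0,0,0,0,0,0,1],[0,0,0,0,0,0,1],[0,0,0,0,0,0,1],[0,0,0,0,0,0,1],[0,0,0,0,0,0,1],[0,0,0,0,0,0,1],[0,0,0,0,0,0,1],[0,0,0,0,0,0,1],[0,0,0,0,0,0,1]]'
python3 d.py .4697 .213 .227 71
python3 - <<'E'
from look import *
from ov import *
snap('side','s4')
S=bot.calibration('side');o=bot.get_obs()
x,y,z=o['ee_pos'];yaw=o['tcp_rot'][2]-172.5
P=magpts(.506,.392,-101.5)+lamppts(x,y,z-.115,yaw)
A=overlay('s4',S,P,265,135,60,70,6,'');B=overlay('s4',S,[],265,135,60,70,6,'')
cv2.imwrite('pics/os4.png',np.hstack([A,B]))
E
```

```text
time: 15.0
ee_pos: [0.4695, 0.2133, 0.2268]
tcp_rot: [179.9, 0.1, 161.4]
wrist_force: [-0.3, -0.6, -3.6]
opening: 0.033
t 15.0 pos [0.4695 0.2133 0.2268] rpy [1.7992e+02 1.1000e-01 1.6139e+02] q [ 24.4   0.    4.5  94.3  -0.  -46.9] F [-0.3 -0.6 -3.6] op 0.033
shift units [-0.001 -0.001 -0.001] turn units [8.000e-04 1.000e-04 5.022e-01]
```

View pics/os4.png

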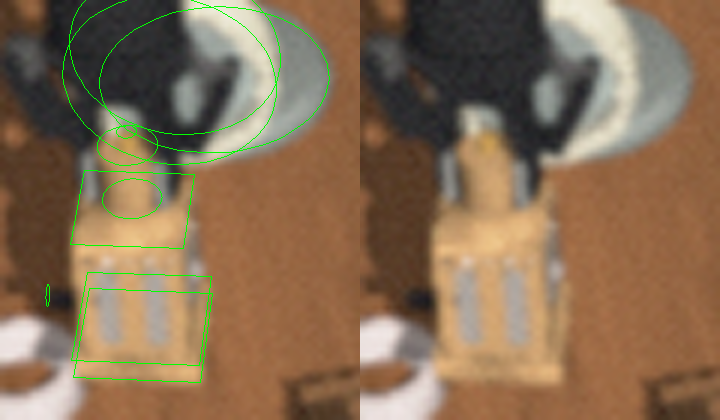

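```bash
python3 -m pendant '[[0,0,0,0,0,0.02,1],[0,0,0,0,0,0.046,1],[0,0,0,0,0,0.046,1],[0,0,0,0,0,0.046,1],[0,0,0,0,0,0.046,1],[0,0,0,0,0,0.046,1],[0,0,0,0,0,0.046,1],[0,0,0,0,0,0.046,1],[0,0,0,0,0,0.046,1],[0,0,0,0,0,0.046,1],[0,0,0,0,0,0.046,1],[0,0,0,0,0,0,1]]'
python3 d.py .4697 .213 .227 71
```

```text
time: 16.25
ee_pos: [0.4695, 0.2133, 0.2268]
tcp_rot: [179.9, -0.1, 71.8]
wrist_force: [-0.1, -0.3, -4.4]
opening: 0.0325
t 16.25 pos [0.4695 0.2133 0.2268] rpy [ 1.7989e+02 -8.0000e-02  7.1780e+01] q [24.4  0.   4.5 94.3 -0.  42.7] F [-0.1 -0.3 -4.4] op 0.0325
shift units [-0.001  0.001 -0.001] turn units [ 0.0006 -0.0004  0.0043]
```

```bash
python3 -m pendant '[[0,0,0,0,0,0.005,1],[0,0,0,0,0,0,1],[0,0,0,0,0,0,1],[0,0,0,0,0,0,1],[0,0,0,0,0,0,1],[0,0,0,0,0,0,1],[0,0,0,0,0,0,1],[0,0,0,0,0,0,1],[0,0,0,0,0,0,1],[0,0,0,0,0,0,1],[0,0,0,0,0,0,1],[0,0,0,0,0,0,1]]'
python3 d.py .4697 .213 .227 71
python3 -m pendant '[[0,0,0,0,0,0,1],[0,0,0,0,0,0.02,1],[0,0,0,0,0,0.046,1],[0,0,0,0,0,0.046,1],[0,0,0,0,0,0.046,1],[0,0,0,0,0,0.046,1],[0,0,0,0,0,0.046,1],[0,0,0,0,0,0.046,1],[0,0,0,0,0,0.046,1],[0,0,0,0,0,0.046,1],[0,0,0,0,0,0.046,1],[0,0,0,0,0,0.046,1]]'
python3 -m pendant '[[0,0,0,0,0,0,1]]'
python3 d.py .4697 .213 .227 -19
```

```text
time: 17.45
ee_pos: [0.4695, 0.2133, 0.2268]
tcp_rot: [179.9, -0.1, 71.6]
wrist_force: [0.4, 0.2, -4.9]
opening: 0.0328
t 17.45 pos [0.4695 0.2133 0.2268] rpy [ 1.7989e+02 -8.0000e-02  7.1560e+01] q [24.4  0.   4.5 94.3 -0.  42.9] F [ 0.4  0.2 -4.9] op 0.0328
shift units [-0.001  0.001 -0.001] turn units [ 0.0006 -0.0004  0.0031]
time: 18.65
ee_pos: [0.4695, 0.2133, 0.2268]
tcp_rot: [-179.9, -0.1, -17.9]
wrist_force: [-0.3, 0.1, -3.7]
opening: 0.0327
time: 18.75
ee_pos: [0.4695, 0.2133, 0.2268]
tcp_rot: [-179.9, -0.1, -18.0]
wrist_force: [-0.2, 0.1, -5.1]
opening: 0.0327
t 18.75 pos [0.4695 0.2133 0.2268] rpy [-1.7992e+02 -1.1000e-01 -1.8050e+01] q [ 24.4   0.    4.5  94.3  -0.  132.5] F [-0.2  0.1 -5.1] op 0.0327
shift units [ 0.001  0.001 -0.001] turn units [-0.0004 -0.0006  0.0053]
```

```bash
python3 -m pendant '[[0,0,0,0,0,0.009,1],[0,0,0,0,0,0,1],[0,0,0,0,0,0,1],[0,0,0,0,0,0,1],[0,0,0,0,0,0,1],[0,0,0,0,0,0,1],[0,0,0,0,0,0,1],[0,0,0,0,0,0,1],[0,0,0,0,0,0,1],[0,0,0,0,0,0,1],[0,0,0,0,0,0,1],[0,0,0,0,0,0,1]]'
python3 -m pendant '[[0,0,0,0,0,0,1]]'
python3 d.py .492 .0037 .32 -19
python3 - <<'E'
from look import *
from ov import *
snap('side','s5')
S=bot.calibration('side');o=bot.get_obs()
x,y,z=o['ee_pos'];yaw=o['tcp_rot'][2]-172.5
P=lamppts(x,y,z-.115,yaw)
A=overlay('s5',S,P,265,135,60,70,6,'');B=overlay('s5',S,[],265,135,60,70,6,'')
cv2.imwrite('pics/os5.png',np.hstack([A,B]))
E
```

```text
time: 19.95
ee_pos: [0.4695, 0.2133, 0.2268]
tcp_rot: [-179.9, -0.1, -18.7]
wrist_force: [0.8, 0.1, -4.1]
opening: 0.0328
time: 20.05
ee_pos: [0.4695, 0.2133, 0.2268]
tcp_rot: [-179.9, -0.1, -18.7]
wrist_force: [0.2, -0.7, -4.3]
opening: 0.0325
t 20.05 pos [0.4695 0.2133 0.2268] rpy [-1.7992e+02 -1.1000e-01 -1.8700e+01] q [ 24.4   0.    4.5  94.3  -0.  133.1] F [ 0.2 -0.7 -4.3] op 0.0325
shift units [ 0.355  0.765 -0.373] turn units [-0.0004 -0.0006  0.0017]
```

View pics/os5.png

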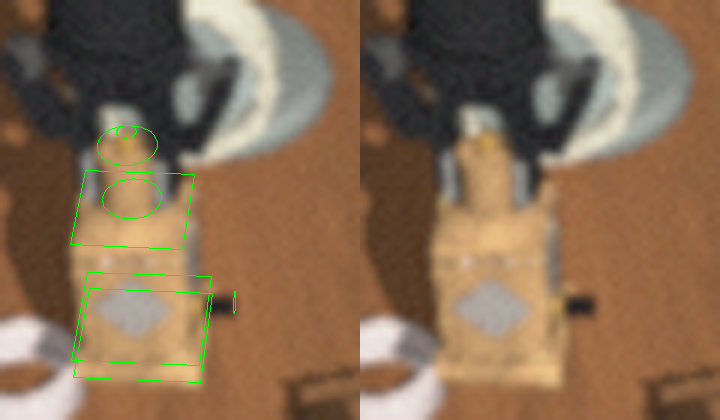

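```bash
python3 -m pendant '[[0.02,0.045,-0.02,0,0,0,1],[0.05,0.11,-0.02,0,0,0,1],[0.06,0.13,0,0,0,0,1],[0.06,0.13,0,0,0,0,1],[0.06,0.13,0,0,0,0,1],[0.05,0.11,0,0,0,0,1],[0.03,0.06,0,0,0,0,1],[0,0,0,0,0,-0.028,1],[0,0,0,0,0,0,1],[0,0,0,0,0,0,1]]'
python3 d.py .492 .0037 .17 -13.5
```

```text
time: 21.1
ee_pos: [0.4902, 0.0048, 0.2401]
tcp_rot: [180.0, -0.3, -13.7]
wrist_force: [0.1, -0.8, -4.9]
opening: 0.033
t 21.1 pos [0.4902 0.0048 0.2401] rpy [180.    -0.3  -13.67] q [ 6.000e-01 -3.300e+00  2.700e+00  9.570e+01 -1.000e-01  1.043e+02] F [ 0.1 -0.8 -4.9] op 0.033
shift units [0.007 0.003 0.28 ] turn units [ 0.     -0.0017 -0.0009]
```

```bash
python3 -m pendant '[[0.007,0.003,0.06,0,-0.001,0,1],[0,0,0.08,0,0,0,1],[0,0,0.08,0,0,0,1],[0,0,0.04,0,0,0,1],[0,0,0,0,0,0,1],[0,0,0,0,0,0,1]]'
python3 d.py .492 .0037 .122 -13.5
python3 - <<'E'
from look import *
from ov import *
snap('side','s6')
S=bot.calibration('side');o=bot.get_obs()
x,y,z=o['ee_pos'];yaw=o['tcp_rot'][2]-172.5
P=lamppts(x,y,z-.115,yaw)+traypts(.537,-.001,-6)
A=overlay('s6',S,P,270,190,95,105,4,'');B=overlay('s6',S,[],270,190,95,105,4,'')
cv2.imwrite('pics/os6.png',np.hstack([A,B]))
E
```

```text
time: 21.7
ee_pos: [0.4916, 0.005, 0.1698]
tcp_rot: [180.0, -0.0, -13.9]
wrist_force: [0.4, 0.9, -3.6]
opening: 0.0327
t 21.7 pos [0.4916 0.005  0.1698] rpy [ 1.7998e+02 -4.0000e-02 -1.3860e+01] q [  0.6  -3.9  -5.6  88.2  -0.  104.5] F [ 0.4  0.9 -3.6] op 0.0327
shift units [0.003 0.005 0.191] turn units [ 0.0001 -0.0002 -0.002 ]
```

View pics/os6.png

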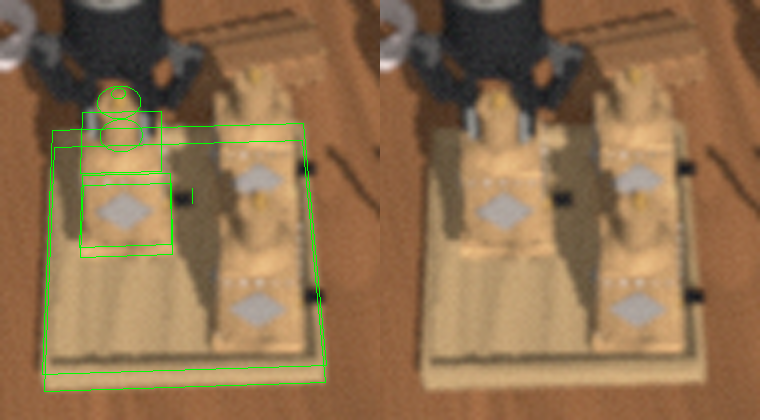

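```bash
python3 -m pendant '[[0.003,0.004,0.04,0,0,0,1],[0,0,0.05,0,0,0,1],[0,0,0.05,0,0,0,1],[0,0,0.02,0,0,0,1],[0,0,0,0,0,0,1],[0,0,0,0,0,0,1]]'
python3 d.py .492 .0037 .120 -13.5
```

```text
time: 22.35
ee_pos: [0.4928, 0.0038, 0.1274]
tcp_rot: [-180.0, -0.1, -13.9]
wrist_force: [0.8, -0.9, -4.2]
opening: 0.0325
t 22.35 pos [0.4928 0.0038 0.1274] rpy [-1.7999e+02 -1.4000e-01 -1.3870e+01] q [  0.5  -3.8 -10.2  83.4  -0.  104.3] F [ 0.8 -0.9 -4.2] op 0.0325
shift units [-0.003  0.001  0.03 ] turn units [-0.0001 -0.0008 -0.0021]
```

```bash
python3 -m pendant '[[0,0,0.012,0,0,0,1],[0,0,0.012,0,0,0,1],[0,0,0,0,0,0,1],[0,0,0,0,0,0,1]]'
python3 d.py .492 .0037 .120 -13.5
```

```text
time: 22.75
ee_pos: [0.4933, 0.0038, 0.1219]
tcp_rot: [-180.0, -0.2, -13.9]
wrist_force: [-0.6, 0.1, -2.9]
opening: 0.0325
t 22.75 pos [0.4933 0.0038 0.1219] rpy [-179.97   -0.22  -13.88] q [  0.5  -3.8 -10.8  82.7  -0.  104.3] F [-0.6  0.1 -2.9] op 0.0325
shift units [-0.005  0.002  0.007] turn units [-0.0002 -0.0012 -0.0021]
```

```bash
for i in 1 2; do python3 -m pendant '[[0,0,0.006,0,0,0,1],[0,0,0,0,0,0,1]]'; done
python3 d.py .492 .0037 .120 -13.5
```

```text
time: 22.95
ee_pos: [0.4938, 0.0037, 0.1212]
tcp_rot: [-180.0, -0.3, -13.9]
wrist_force: [0.5, -0.1, -4.8]
opening: 0.0325
time: 23.15
ee_pos: [0.4944, 0.0036, 0.1213]
tcp_rot: [-179.9, -0.5, -13.9]
wrist_force: [0.5, 0.9, -4.0]
opening: 0.0327
t 23.15 pos [0.4944 0.0036 0.1213] rpy [-179.93   -0.46  -13.88] q [  0.4  -3.9 -11.   82.4  -0.  104.3] F [ 0.5  0.9 -4. ] op 0.0327
shift units [-0.01   0.002  0.005] turn units [-0.0004 -0.0025 -0.0021]
```

```bash
python3 -m pendant '[[-0.008,0,0.01,0,-0.0025,0,1],[0,0,0,0,0,0,1],[0,0,0,0,0,0,1]]'
python3 d.py .492 .0037 .118 -13.5
```

```text
time: 23.45
ee_pos: [0.495, 0.0036, 0.1214]
tcp_rot: [-179.9, -0.4, -13.9]
wrist_force: [-0.5, -0.3, -3.8]
opening: 0.0324
t 23.45 pos [0.495  0.0036 0.1214] rpy [-179.9    -0.41  -13.91] q [  0.4  -3.7 -10.9  82.5  -0.  104.3] F [-0.5 -0.3 -3.8] op 0.0324
shift units [-0.012  0.002  0.013] turn units [-0.0006 -0.0023 -0.0023]
```

Run:
```python
from look import *
from ov import *
snap('side','s7')
print(bot.get_obs()['joint_efforts'].round(1),bot.get_obs()['torque'].round(2))
S=bot.calibration('side');o=bot.get_obs()
x,y,z=o['ee_pos'];yaw=o['tcp_rot'][2]-172.5
P=lamppts(x,y,z-.115,yaw)+traypts(.537,-.001,-6)
A=overlay('s7',S,P,270,190,95,105,4,'');B=overlay('s7',S,[],270,190,95,105,4,'')
cv2.imwrite('pics/os7.png',np.hstack([A,B]))
```

```text
[ -0.  -45.2  49.4  -0.1   0.   -0. ] [-0.03 -0.06 -0.04]
```

View pics/os7.png

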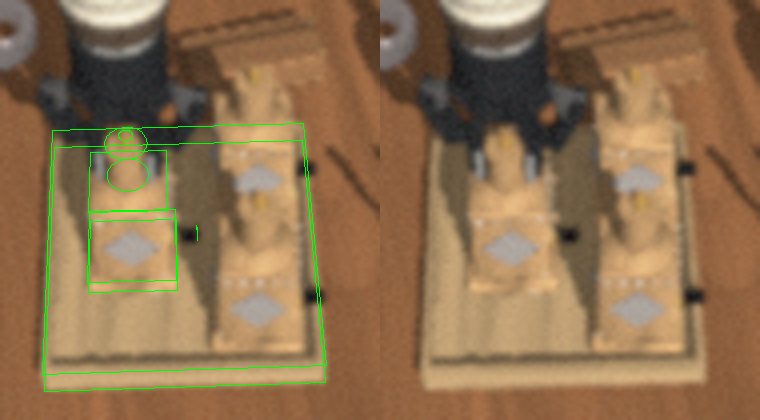

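```bash
python3 -m pendant '[[-0.008,0,0.016,0,-0.0025,0,1]]'
python3 -m pendant '[[0,0,0,0,0,0,1]]'
python3 d.py .492 .0037 .118 -13.5
```

```text
time: 23.6
ee_pos: [0.4956, 0.0035, 0.1207]
tcp_rot: [-179.9, -0.4, -13.9]
wrist_force: [4.1, -6.8, 45.5]
opening: 0.0325
time: 23.7
ee_pos: [0.4961, 0.0034, 0.1217]
tcp_rot: [-179.9, -0.5, -13.9]
wrist_force: [0.4, -0.6, -4.4]
opening: 0.0326
t 23.7 pos [0.4961 0.0034 0.1217] rpy [-179.85   -0.49  -13.93] q [  0.4  -3.7 -10.8  82.4   0.  104.3] F [ 0.4 -0.6 -4.4] op 0.0326
shift units [-0.016  0.003  0.015] turn units [-0.0008 -0.0027 -0.0024]
```

```bash
python3 -m pendant '[[0,0,0.006,0,-0.0025,0,1],[0,0,0.002,0,0,0,0.55],[0,0,0,0,0,0,0.45],[0,0,0,0,0,0,0.3],[0,0,0,0,0,0,0],[0,0,0,0,0,0,0],[0,0,0,0,0,0,0]]'
python3 d.py .492 .0037 .3 -13.5
python3 - <<'E'
from look import *
from ov import *
snap('side','s8')
crop('s8',265,185,100,110,5,'cs8')
E
```

```text
time: 24.4
ee_pos: [0.4956, 0.0038, 0.1186]
tcp_rot: [-179.8, 0.1, -13.9]
wrist_force: [0.9, 0.8, 0.2]
opening: 0.0855
t 24.4 pos [0.4956 0.0038 0.1186] rpy [-1.7985e+02  1.1000e-01 -1.3900e+01] q [  0.3  -3.1 -10.6  82.6   0.2 104.2] F [0.9 0.8 0.2] op 0.0855
shift units [-0.015  0.002 -0.726] turn units [-0.0008  0.0006 -0.0022]
```

View pics/cs8.png

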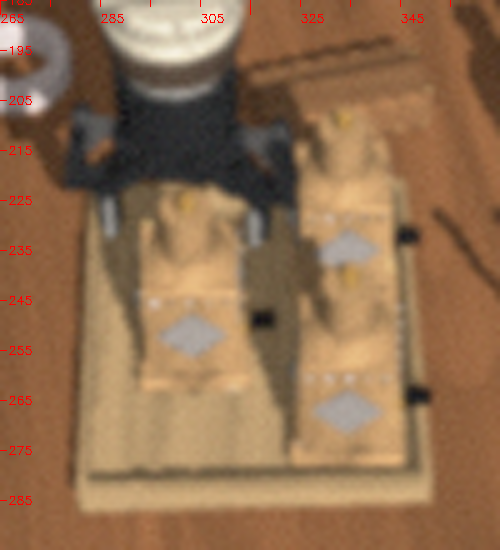

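```bash
python3 -m pendant '[[0,0,-0.06,0,0,0,0],[0,0,-0.12,0,0,0,0],[0,0,-0.15,0,0,0,0],[0,0,-0.18,0,0,0,0],[0,0,-0.18,0,0,0,0],[0,0,-0.1,0,0,0,0],[-0.15,0,-0.02,0,0,0,0],[-0.18,0,-0.02,0,0,0,0],[-0.18,0,-0.02,0,0,0,0],[-0.15,0,0,0,0,0,0],[0,0,0,0,0,0,0]]'
python3 - <<'E'
from look import *
from ov import *
snap('side','s9');snap('top','t9')
E
```

```text
time: 25.55
ee_pos: [0.3288, 0.0433, 0.3493]
tcp_rot: [-179.7, -0.2, -14.0]
wrist_force: [0.8, 0.3, 0.3]
opening: 0.0853
```

View pics/s9.png

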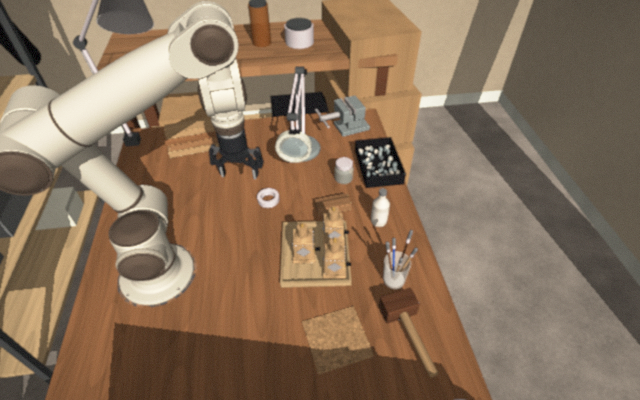

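View pics/t9.png

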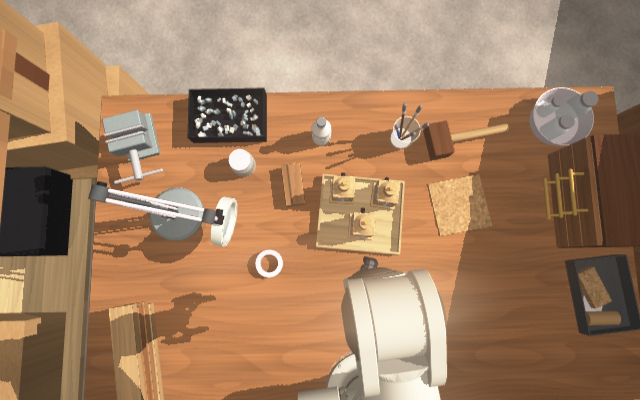

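```bash
python3 -c "
from workcell import bot
o=bot.get_obs();print(o['time'],o['qd'].round(1));print(bot.job_done())"
```

```text
25.65 [-0.8  2.8  0.  -1.1  0.1 -0.3]
the job is handed in; nothing more can be done
None
```

The job is done and handed in at 25.65 s of the 72 s. I gripped the lamp base by the neck and lifted it off the mat. I held it in front of the lens in the order disc, diamond, square plate, two strips, about 1.2 s each, with clockwise quarter turns. Then I set it down in the free half of the tray, let go and drew the arm back.

**Last checks:**
- **Final pictures:** the side and top views show the lamp base upright in the tray, clear of the finished bases. The mat is empty, nothing else appears to have moved, and the gripper is open and clear of everything.
- **Holds:** on the counted holds the measured pose was within about 1 mm and 1° of the target. The target itself came from camera fits good to a few millimetres and, I estimate, a degree or two.
- **Which side faced the lens:** I checked this by picture for the disc, diamond and strips holds. The square-plate hold relied on the measured turn alone.

**What went less well:**
- **First disc hold:** the arm settled about 8 mm too high, so I corrected it and held that side again for a full second.
- **Setting down:** the small downward steps did not register as contact. A slightly larger one briefly read 45 N at the wrist, pressing through the lamp base onto the tray floor. That is below the 120 N wrist limit. It passes the 40 N figure for the arm or gripper body, but neither was in contact.
- **Final position:** the lamp base stands about 4 mm off the planned spot. I released it within an estimated 1 mm of the floor.

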